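# Seat a lid blank and show its glass pattern plate

### The job

First set the loose square lid blank, motif up, fully home in the recess of the grey painting jig that matches its outline, and let go of it. Then take the glass pattern plate out of its wooden rack by its clear glass (not by the frosted end, the one with the notched corner), and finish while still holding it about 15 cm above the bench with the centre of its label right above the seated blank: label face turned upward, the plate slanted at least halfway from upright towards flat, its long edges level. Let the glass touch only the rack and the gripper, and leave the paint bottles and the finished box alone.

Things in the scene. Friction and masses are not known exactly. Their poses are not given: they have to be found in the camera images.
- blank: Loose square lid blank of pale wood, 50 x 50 mm and 20 mm thick, about 40 g, a red diamond on a cream field on its upper face. It starts flat on the bench, motif up. Origin: centre of its underside; x and y along its sides, z up through the motif.
- jig: Fixed grey painting jig, a block 170 (x) x 100 (y) x 24 mm high on the bench, with a square and a round recess in its top, both 10 mm deep. Origin: centre of its underside, z up.
- jig_square_floor (a point): Centre of the floor of the square recess: 14 mm above the bench, 10 mm below the jig top, 40 mm from the jig centre towards its -x end. The recess is 54 x 54 mm, sides along the jig x and y: the seated blank has 2 mm of play on each side and stands 10 mm proud of the jig. Axes as the jig.
- jig_round_floor (a point): Centre of the floor of the jig's round recess, 56 mm in diameter (the square blank does not go in), 42 mm from the jig's centre towards its +x end.
- rack: Fixed wooden rack: base 140 (x) x 64 (y) x 8 mm high, with two rails 100 mm long and 8 mm thick, tops 26 mm above the bench; between them, along x, a channel 10 mm wide and open above, in which the plate stands on a long edge. Origin: centre of its underside, x along the channel, z up.
- plate: Glass plate 120 (x) x 8 (y) x 50 mm (z), about 120 g, standing on a long edge, 8 mm above the bench; top 32 mm free above the rails. The 37 mm at -x is frosted white with a 12 mm notch in its upper corner; the rest is clear, greenish. Label on the frosted +y face; seen from there, notch up, the notch is at the right. Other face blank. Origin: middle of the lower long edge; z up in the rack.
- plate_label (a point): Centre of the label (a red diamond with a dark blue middle) on the plate's +y face, 40 mm from the plate's middle towards the frosted end, 22 mm above its lower edge. Axes as the plate's.
- paint_bottle_blue: Bystander: blue paint bottle with white cap, 38 mm in diameter, 85 mm high, standing. Origin: centre of its underside.
- paint_bottle_red: Bystander: red paint bottle with white cap, 38 mm in diameter, 85 mm high, standing. Origin: centre of its underside.
- finished_box: Bystander: finished inlaid box, 75 (x) x 110 (y) x 45 mm high. Origin: centre of its underside.
Mind the look-alikes: they are no part of the job. Of the things shaped like the plate, the glass one is meant. Several things have the shape of the blank; the one meant has the colours described above.

How it is judged:
By the outcome, as a careful person would: the job done as asked, in the order asked, and still so for the second after the job is handed in, while the arm keeps its last pose, push and grip.
It also fails if it takes over 56 s, if anything falls off the work surface, if the arm or the gripper's body presses on something with over 40 N, if the wrist force passes 120 N, or if a joint passes its speed limit or range.

### The arm

A 6-joint arm with a two-finger parallel gripper is mounted at the origin on the work surface. World frame = base frame: x ahead of the robot, y to its left, z up, the work surface at z = 0. Lengths are in m, angles in rad, forces in N, time in s.
With the tool pointing down it reaches from about 0.3 to 0.875 m from the base axis. Payload 6.4 kg.
Tool frame: the origin (TCP) lies midway between the tips of the shut fingers; the grasp point (between the pads) lies 19 mm behind it (ctrl.pinch_z is the distance from the TCP to the grasp point, in m); z points along the fingers, y is the line along which they close (so a half turn about z gives the same grasp; the last joint's range is limited). The gripper opens to 85 mm and grips with 20 to 120 N. Pads are 22 mm wide; open, the fingers measure 114 mm over their backs; the gripper's body (76 mm by 85 mm) begins 54 mm behind the grasp point. The pads swing forward as they close: fully open they stand 13 mm farther back than shut.
Start: joints at [1.141, 0.181, 1.607, -0, 1.354, -0.206], TCP at [0.128, 0.561, 0.203] pointing down, gripper open.
Joint ranges: [-2.99, 2.99], [-0.89, 2.07], [0.3, 2.58], [-1.14, 4.28], [0, 2.63], [-3.12, 3.12]. Speed limits (rad/s): [2.57, 2.57, 3.01, 3.14, 3.14, 3.14].

### API

Orientations are given as a unit quaternion [w, x, y, z].
In Python, from bench import ctrl gives the robot as it stands.
- The arm moves only by the tool apply_moves, never from a script. Its argument "moves" is a list of rows, each an object with "jaw": the opening, from 0 (shut) to 1 (fully open); "offset": the shift along the tool's x, y, z in mm, a list of three; "rot": the turn, a rotation vector about the tool's x, y, z in degrees, a list of three. In form: [{"jaw": jaw, "offset": [dx, dy, dz], "rot": [ax, ay, az]}, ...]. A call has exactly 5 rows; each row shifts and turns the commanded pose from where the row before left it, along the tool's axes as they then stand; what a row does not reach is not made up. A row lasts 1/8 s, in which the tool goes at most 62.5 mm and 10.7 degrees, less where a joint would pass 70% of its speed; a pose out of reach is approached as far as the arm can. A call is refused whole if a number of a shift passes 62.5 or a number of a turn 10.7, either way. A call with a gripper value outside its range is refused whole. The fingers move at their own pace and stop on an object; the grip force is fixed at half the most. Time passes only in rows, so rows that do not move let the fingers close, or fill a call up. It gives the time, the measured TCP pose, the force, the opening and the grip force at its end, in the units of the state.
- ctrl.get_obs(): the state, without advancing time (a new reading comes with each control period).
- ctrl.camera(name): name is "side" or "top" or "wrist"; returns (picture, depth): 384x512x3 uint8, red, green, blue; 384x512 float32, m along the optical axis (not along the pixel's ray), 0 where there is no reading.
- ctrl.camera_params(name): a dict with "K" (3x3 intrinsics, pixels), "cam_to_world" (4x4, takes a point from camera to world coordinates); the wrist camera has in their place "mount" (4x4, takes a point from camera to tool coordinates, whose origin is the TCP and whose axes are the flange's). Camera axes: x right, y down, z forward; pixel columns grow to the right and rows downward; lengths in m; the calibration is good to about 2 mm. A picture is of the moment at which its call begins: read the wrist's pose just before it. camera_params takes no time and is no camera call.
- ctrl.hand_in(): hands the job in; it is judged then, once.
Trained networks look in the newest picture that a camera, given by its name, has taken for a name from the list of things; names that differ only in an ending like _2 or _b are one class to them, and where a whole thing is asked for, a point or a joint stands for the part that bears it (a point fixed in the world has none). Each returns a list of dicts, best first, with "score" (0 to 1); they miss things now and then, are a little off and sometimes report something else, mostly with a low value. They report only what shows in the picture. A call takes as long as a camera call. They do not tell look-alikes from the thing itself.
- ctrl.outline_of(camera, target): "region" (384x512 bool, what is visible of it) and "position" ([column, row] in pixels, amid what is visible of it).
The state is a dict: "time_s": time; "q": joint angles; "dq": joint speeds; "joint_efforts": joint torques, N m; "eef_pos": TCP position; "eef_rot": TCP orientation; "wrist_force": force on the tool from outside, world axes, zero at the start; "torque": the same for the moment, N m; "opening": opening from 0.0 (shut) to 1.0 (fully open); "grasp_force": force on a finger pad.
Only numpy, scipy, OpenCV 4.12 (cv2) and the standard library are available. Lean on these libraries where they do the work, as an engineer would, in place of code of your own. Each camera call takes 0.05 s, during which the arm holds its last target. There are 200 camera calls.

## Working session

There is one attempt and no reset: what is moved stays moved. The work goes in short steps, Python scripts to look and compute and a tool call to move; the robot and the scene stay as the last step left them, time stands still between calls to the robot, and variables do not carry over. Pictures are saved under pics/ and viewed, at most 10 in all, crops included, and the job is handed in when it is done.

Besides the shell and the picture viewer there is one more tool, called after "Emit:" as name(argument=value, ...) on one line, values as JSON. apply_moves: Moves the arm, as the interface text tells. Its arguments: {"type":"object","properties":{"moves":{"type":"array"}},"required":["moves"]}

```bash
ls; mkdir -p pics
python3 - <<'E'
from bench import ctrl
import cv2,numpy as np
for n in ("top","side"):
    im,d=ctrl.camera(n); p=ctrl.camera_params(n)
    cv2.imwrite(f"pics/{n}0.png",cv2.resize(im[:,:,::-1],(800,600)))
    print(n,np.round(p["K"],1).tolist(),np.round(p["cam_to_world"],3).tolist())
    for t in ("blank","jig","rack","plate","paint_bottle_blue","paint_bottle_red","finished_box"):
        for r in ctrl.outline_of(n,t):
            m=r["region"]; print(t,round(r["score"],2),np.round(r["position"]),m.sum())
print(ctrl.camera_params("wrist"),ctrl.pinch_z)
print(ctrl.get_obs())
E
```

```text
pics
top [[402.8, 0.0, 250.0], [0.0, 402.8, 190.6], [0.0, 0.0, 1.0]] [[0.068, -0.974, 0.216, 0.362], [-0.998, -0.066, 0.014, 0.01], [0.001, -0.216, -0.976, 1.079], [0.0, 0.0, 0.0, 1.0]]
blank 0.88 [225. 235.] 340
blank 0.73 [265. 222.] 354
blank 0.73 [177. 201.] 299
jig 0.89 [335. 217.] 2510
rack 0.61 [178. 205.] 946
plate 0.71 [127. 167.] 408
plate 0.59 [177. 264.] 306
plate 0.5 [175. 200.] 247
paint_bottle_blue 0.64 [319. 148.] 234
paint_bottle_red 0.61 [203. 138.] 177
finished_box 0.96 [262. 138.] 1262
side [[485.6, 0.0, 251.7], [0.0, 485.6, 188.5], [0.0, 0.0, 1.0]] [[-0.959, -0.177, 0.219, 0.309], [-0.281, 0.549, -0.787, 1.043], [0.019, -0.817, -0.577, 0.818], [0.0, 0.0, 0.0, 1.0]]
blank 0.8 [280. 205.] 299
blank 0.75 [286. 226.] 333
blank 0.7 [246. 260.] 850
jig 0.82 [286. 165.] 1364
rack 0.61 [246. 262.] 895
rack 0.36 [293. 166.] 1342
plate 0.83 [186. 291.] 638
plate 0.68 [288. 167.] 1414
plate 0.62 [248. 250.] 666
plate 0.6 [316. 266.] 841
paint_bottle_blue 0.74 [226. 160.] 299
paint_bottle_red 0.93 [183. 220.] 408
finished_box 0.63 [200. 190.] 1075
{'K': array([[269.52570528,
[... 500 characters left out ...]
': 0.8, 'q': array([ 1.14071950e+00,  1.80778747e-01,  1.60697706e+00, -8.32188991e-06,
        1.35380049e+00, -2.06301596e-01]), 'dq': array([-4.30827028e-04,  1.05730684e-03,  4.97086172e-04,  1.66574434e-04,
        1.16107674e-03, -6.42902465e-05]), 'joint_efforts': array([-1.22449772e-03, -4.44794226e+01, -3.51662529e+01, -2.65593071e-04,
        7.01519675e-04,  2.36156592e-05]), 'eef_pos': array([0.12759794, 0.56069192, 0.20261152]), 'eef_rot': array([9.54714134e-06, 1.11653423e-01, 9.93747208e-01, 1.59967130e-05]), 'wrist_force': array([-0.10016354, -0.29310283,  0.29849201]), 'torque': array([-0.00452093, -0.00608992, -0.03913742]), 'grasp_force': 0.0, 'opening': 0.998270016756399}
```

View pics/top0.png

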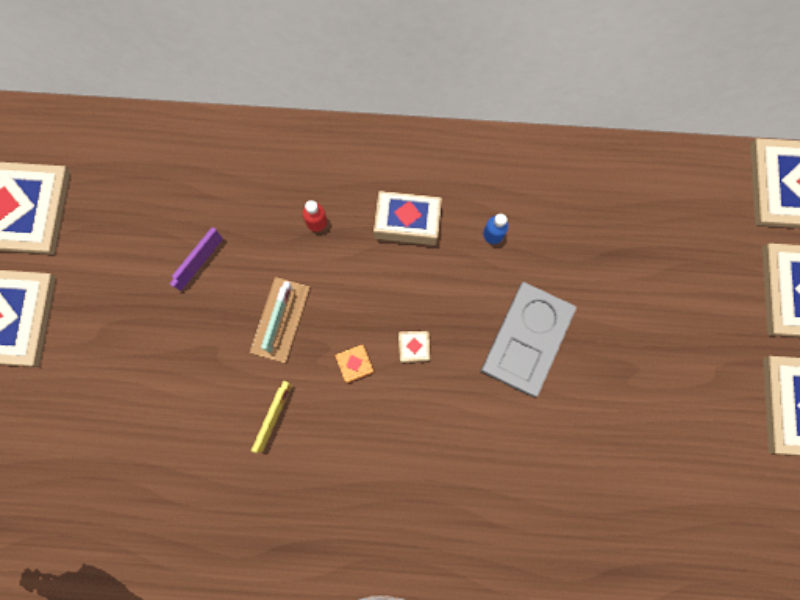

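View pics/side0.png

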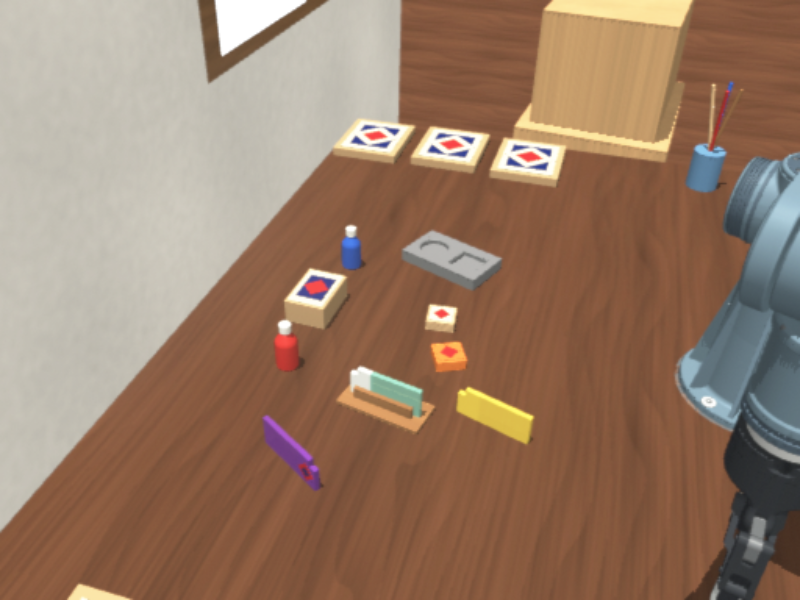

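Blank-shaped: the orange one (top 225,235), the cream one (265,222); cream field/red diamond fits. Plate-shaped: purple (127,167), yellow (177,264), glass in rack (177,204); glass in the rack fits. I'll confirm with a crop and measure.

```bash
cat > h.py <<'E'
from bench import ctrl
import numpy as np, cv2
from scipy.spatial.transform import Rotation as R
def tool():
    o=ctrl.get_obs(); T=np.eye(4); q=o["eef_rot"]
    T[:3,:3]=R.from_quat([q[1],q[2],q[3],q[0]]).as_matrix(); T[:3,3]=o["eef_pos"]; return T
def shot(n):
    T=tool(); im,d=ctrl.camera(n); p=ctrl.camera_params(n)
    M=p["cam_to_world"] if n!="wrist" else T@p["mount"]
    v,u=np.mgrid[:384,:512]; K=p["K"]
    P=np.stack([(u-K[0,2])/K[0,0]*d,(v-K[1,2])/K[1,1]*d,d],-1)@M[:3,:3].T+M[:3,3]
    P[d==0]=np.nan
    return im,P,M,K
def rect(pts):  # xy in m -> centre, sizes mm, angle deg
    r=cv2.minAreaRect((pts[:,:2]*1000).astype(np.float32)); return np.round(r[0],1),np.round(r[1],1),round(r[2],1)
def goto(pos,Rd):  # difference in tool axes mm, rotvec deg (rotation relative to current tool)
    T=tool(); return np.round(T[:3,:3].T@(np.array(pos)-T[:3,3])*1000,1), np.round(np.degrees(R.from_matrix(T[:3,:3].T@Rd).as_rotvec()),1)
E
python3 - <<'E'
from h import *
im,P,M,K=shot("top")
c1=cv2.resize(im[165:285,140:380,::-1],(800,400),interpolation=cv2.INTER_CUBIC); cv2.imwrite("pics/c1.png",c1)
for t in ("blank","jig","rack","plate","paint_bottle_blue","paint_bottle_red","finished_box"):
    for r in ctrl.outline_of("top",t):
        m=r["region"]; p=P[m]; p=p[~np.isnan(p[:,2])]; zs=np.percentile(p[:,2],[5,50,95])
        q=p[p[:,2]>zs[2]-.006]; 
        print(t,round(r["score"],2),np.round(r["position"]),np.round(zs,3),"all",rect(p),"top",rect(q))
E
```

```text
blank 0.82 [266. 219.] [0.016 0.02  0.024] all (array([516.5, -17.5]), array([49.7, 48. ]), 3.0) top (array([516.7, -17.6]), array([48.7, 47.9]), 3.7)
blank 0.82 [224. 234.] [0.001 0.02  0.024] all (array([483. ,  81.5]), array([55.2, 52.5]), 24.9) top (array([481.1,  81. ]), array([49.8, 49.7]), 25.4)
jig 0.81 [336. 217.] [0.012 0.023 0.027] all (array([ 543.5, -212.2]), array([100.5, 171.1]), 67.9) top (array([ 543.4, -212.4]), array([100.4, 170.9]), 67.8)
rack 0.66 [178. 203.] [0.005 0.009 0.027] all (array([550.5, 215.7]), array([ 64.7, 143.9]), 77.7) top (array([544.4, 217.6]), array([ 27.5, 109.7]), 77.6)
plate 0.94 [124. 168.] [0.003 0.033 0.052] all (array([647.3, 377.4]), array([ 36.2, 117.8]), 55.7) top (array([645.3, 366.9]), array([ 10.6, 104.5]), 57.8)
plate 0.85 [173. 266.] [0.007 0.044 0.052] all (array([383.5, 207.4]), array([  9. , 116.1]), 70.7) top (array([378.7, 209.5]), array([  8.6, 104.7]), 71.6)
plate 0.72 [177. 202.] [0.025 0.054 0.06 ] all (array([549.7, 219.6]), array([ 18. , 119.4]), 77.1) top (array([544.1, 216.9]), array([  8.4, 106.4]), 77.7)
paint_bottle_blue 0.5 [318. 146.] [0.015 0.056 0.086] all (array([ 737.1, -151.9]), array([37. , 55.4]), 60.7) top (array([ 729.4, -147.5]), array([16.9, 17.8]), 49.1)
paint_bottle_red 0.56 [200. 140.] [0.019 0.058 0.086] all (array([725.7, 168.5]), array([27.9, 35.3]), 16.7) top (array([729. , 169.8]), array([16.6, 16. ]), 8.9)
finished_box 0.83 [263. 137.] [0.015 0.046 0.049] all (array([751.7,   6.6]), array([116.7,  95.5]), 87.5) top (array([741.9,   7.4]), array([109. ,  75.6]), 87.7)
```

View pics/c1.png

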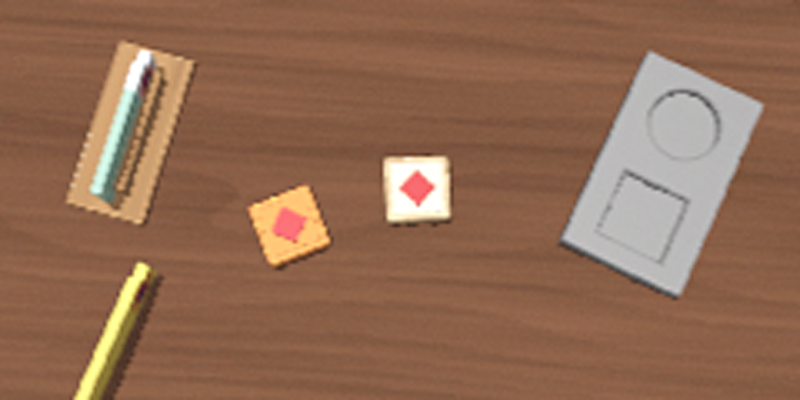

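Cream blank at crop (417,188) and glass plate in rack (crop 125,130; label on its right/−y side, frosted end at top) are confirmed. I'll move above the blank.

Emit:
apply_moves(moves=[{"jaw": 1, "offset": [-40, -38, 4], "rot": [0, 0, 0]}, {"jaw": 1, "offset": [-40, -38, 4], "rot": [0, 0, 0]}, {"jaw": 1, "offset": [-40, -38, 4], "rot": [0, 0, 0]}, {"jaw": 1, "offset": [-40, -38, 4], "rot": [0, 0, 0]}, {"jaw": 1, "offset": [-40, -38, 4], "rot": [0, 0, 0]}])

```text
time_s: 1.82
eef_pos: [0.2813, 0.3297, 0.1828]
eef_rot: [0.0, 0.111, 0.994, 0.0]
wrist_force: [0.6, 0.5, -0.2]
opening: 0.997
grasp_force: 0.0
```

Emit:
apply_moves(moves=[{"jaw": 1, "offset": [-40, -38, 4], "rot": [0, 0, 0]}, {"jaw": 1, "offset": [-40, -38, 4], "rot": [0, 0, 0]}, {"jaw": 1, "offset": [-40, -38, 4], "rot": [0, 0, 0]}, {"jaw": 1, "offset": [-40, -38, 4], "rot": [0, 0, -8]}, {"jaw": 1, "offset": [0, 0, 0], "rot": [0, 0, -8]}])

```text
time_s: 2.45
eef_pos: [0.4047, 0.1441, 0.1667]
eef_rot: [0.0, -0.027, 1.0, -0.0]
wrist_force: [-0.7, 0.3, 0.2]
opening: 1.002
grasp_force: 0.0
```

```bash
cat >> h.py <<'E'
def down(yaw):  # tool pointing down, tool y at yaw deg
    a=np.radians(yaw); y=np.array([np.cos(a),np.sin(a),0]); z=np.array([0,0,-1.]); return np.stack([np.cross(y,z),y,z],1)
E
python3 - <<'E'
from h import *
print(ctrl.get_obs()["time_s"],tool().round(3).tolist())
print(goto([.5166,-.0176,.12],down(93.4)))
im,P,M,K=shot("wrist")
cv2.imwrite("pics/w1.png",im[:,:,::-1])
for r in ctrl.outline_of("wrist","blank"):
    p=P[r["region"]]; p=p[p[:,2]>.014]; print(r["score"],r["position"],im[int(r["position"][1]),int(r["position"][0])],rect(p),np.nanmedian(p[:,2]))
E
```

```text
2.45 [[-0.999, -0.054, 0.001, 0.405], [-0.054, 0.999, -0.001, 0.144], [-0.001, -0.001, -1.0, 0.167], [0.0, 0.0, 0.0, 1.0]]
(array([-103. , -167.5,   46.9]), array([-0. ,  0. , -0.3]))
0.82 [201.9, 228.3] [255  65  66] (array([479.7,  79. ]), array([49.7, 50. ]), 24.6) 0.019802096145525472
0.81 [124.0, 249.0] [255  93  77] (array([516.1, -20.1]), array([50.8, 50.5]), 7.0) 0.01987797964895313
```

Emit:
apply_moves(moves=[{"jaw": 1, "offset": [-30, -47, 10], "rot": [0, 0, 0]}, {"jaw": 1, "offset": [-30, -47, 10], "rot": [0, 0, 0]}, {"jaw": 1, "offset": [-30, -47, 10], "rot": [0, 0, 0]}, {"jaw": 1, "offset": [-13, -27, 10], "rot": [0, 0, 0]}, {"jaw": 1, "offset": [0, 0, 0], "rot": [0, 0, 0]}])

```text
time_s: 3.18
eef_pos: [0.515, -0.0155, 0.1258]
eef_rot: [-0.001, -0.026, 1.0, 0.0]
wrist_force: [-1.0, 0.7, 0.4]
opening: 1.0
grasp_force: 0.0
```

Run:
```python
from h import *
im,P,M,K=shot("wrist")
cv2.imwrite("pics/w2.png",im[:,:,::-1])
for r in ctrl.outline_of("wrist","blank"):
    p=P[r["region"]]; p=p[p[:,2]>.016]; print(r["score"],r["position"],im[int(r["position"][1]),int(r["position"][0])],rect(p),np.nanmedian(p[:,2]))
print(tool()[:3,3])
```

```text
0.94 [248.7, 189.1] [255 122 114] (array([516.2, -20.5]), array([50.4, 49.9]), 5.5) 0.019823804421969904
0.72 [343.6, 155.5] [255 109 102] (array([480.4,  78.9]), array([50.1, 50.2]), 25.4) 0.019794051371454513
0.41 [439.6, 208.0] [253 201 106] (array([542.2, 206.3]), array([ 11.6, 110.2]), 77.4) 0.024683362265631253
[ 0.51438297 -0.01378709  0.12642999]
```

View pics/w2.png

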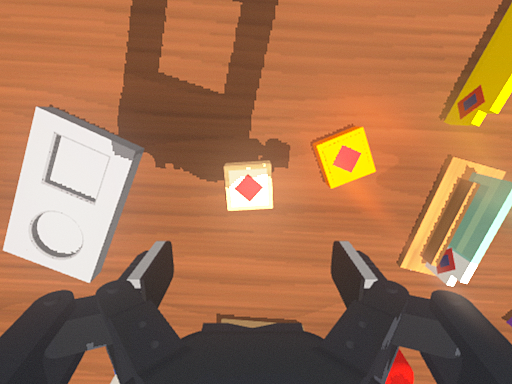

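Emit:
apply_moves(moves=[{"jaw": 1, "offset": [-1.5, -5.8, 40], "rot": [0, 0, -1]}, {"jaw": 1, "offset": [0, 0, 40], "rot": [0, 0, 0]}, {"jaw": 1, "offset": [0, 0, 30], "rot": [0, 0, 0]}, {"jaw": 1, "offset": [0, 0, 9.5], "rot": [0, 0, 0]}, {"jaw": 1, "offset": [0, 0, 0], "rot": [0, 0, 0]}])

```text
time_s: 3.9
eef_pos: [0.5166, -0.0195, 0.0075]
eef_rot: [-0.0, -0.037, 0.999, 0.0]
wrist_force: [0.2, -0.0, 0.1]
opening: 0.997
grasp_force: 0.0
```

Emit:
apply_moves(moves=[{"jaw": 0, "offset": [0, 0, 0], "rot": [0, 0, 0]}, {"jaw": 0, "offset": [0, 0, 0], "rot": [0, 0, 0]}, {"jaw": 0, "offset": [0, 0, 0], "rot": [0, 0, 0]}, {"jaw": 0, "offset": [0, 0, 0], "rot": [0, 0, 0]}, {"jaw": 0, "offset": [0, 0, 0], "rot": [0, 0, 0]}])

```text
time_s: 4.53
eef_pos: [0.5167, -0.0205, 0.0071]
eef_rot: [-0.0, -0.036, 0.999, 0.0]
wrist_force: [0.2, 0.1, 0.2]
opening: 0.001
grasp_force: 0.0
```

Emit:
apply_moves(moves=[{"jaw": 0.2, "offset": [0, 0, -40], "rot": [0, 0, 0]}, {"jaw": 1, "offset": [0, 0, -40], "rot": [0, 0, 0]}, {"jaw": 1, "offset": [0, 0, -30], "rot": [0, 0, 0]}, {"jaw": 1, "offset": [0, 0, 0], "rot": [0, 0, 0]}, {"jaw": 1, "offset": [0, 0, 0], "rot": [0, 0, 0]}])

```text
time_s: 5.15
eef_pos: [0.5161, -0.0203, 0.1163]
eef_rot: [-0.001, -0.036, 0.999, 0.0]
wrist_force: [-0.6, -0.2, 0.5]
opening: 0.997
grasp_force: 0.0
```

Run:
```python
from h import *
print(tool().round(4).tolist())
im,P,M,K=shot("wrist")
cv2.imwrite("pics/w3.png",im[:,:,::-1])
for r in ctrl.outline_of("wrist","blank"):
    p=P[r["region"]]; p=p[p[:,2]>.016]; print(r["score"],r["position"],rect(p),np.nanmedian(p[:,2]))
```

```text
[[-0.9973, -0.0728, -0.0011, 0.5161], [-0.0728, 0.9973, 0.0003, -0.0203], [0.0011, 0.0004, -1.0, 0.1163], [0.0, 0.0, 0.0, 1.0]]
0.88 [353.3, 159.8] (array([480.3,  78.8]), array([50. , 50.2]), 25.6) 0.019793338326390325
0.61 [254.1, 190.6] (array([516.2, -20.6]), array([49.8, 49.5]), 6.1) 0.019889049454301644
```

View pics/w3.png

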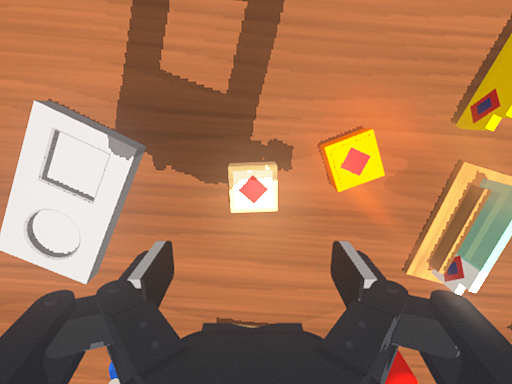

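The picture shows the blank untouched at (253,190), so the fingers closed above or beside it. I'll locate the actual fingertips.

Run:
```python
from h import *
T=tool()
im,P,M,K=shot("wrist")
L=(P-T[:3,3])@T[:3,:3]*1000
for (u,v) in [(165,245),(160,260),(150,285),(340,245),(345,260),(355,285)]:
    print(u,v,L[v,u].round(1),P[v,u].round(3))
m=L[:,:,2]<30
for s in (-1,1):
    q=L[m&(s*L[:,:,1]>0)]; i=np.argsort(-q[:,2])[:5]; print(s,q[i].round(1).tolist(), "n",len(q))
```

```text
165 245 [ 11.3 -43.4 -51.1] [ 0.508 -0.064  0.167]
160 260 [  7.8 -43.5 -59.4] [ 0.511 -0.064  0.175]
150 285 [  3.9 -43.7 -72.9] [ 0.515 -0.064  0.188]
340 245 [ 10.8  42.8 -50.2] [0.502 0.022 0.166]
345 260 [  9.5  41.5 -62.2] [0.503 0.02  0.178]
355 285 [  5.3  41.8 -75. ] [0.507 0.021 0.191]
-1 [[3.2, -44.1, -41.1], [8.5, -44.1, -41.1], [-2.8, -44.0, -41.2], [6.2, -43.8, -41.2], [5.6, -43.8, -41.2]] n 20127
1 [[5.8, 42.1, -40.4], [-0.7, 42.1, -40.6], [-6.6, 41.9, -41.0], [0.2, 41.8, -41.1], [-3.9, 42.1, -41.4]] n 20120
```

The fingertips sit at tool z ≈ −41 mm when open, where I expected −13, so the fingers end about 28 mm short of the stated TCP. I'll measure them at the grasp opening as well.

Emit:
apply_moves(moves=[{"jaw": 0.6, "offset": [0, 0, 0], "rot": [0, 0, 0]}, {"jaw": 0.6, "offset": [0, 0, 0], "rot": [0, 0, 0]}, {"jaw": 0.6, "offset": [0, 0, 0], "rot": [0, 0, 0]}, {"jaw": 0.6, "offset": [0, 0, 0], "rot": [0, 0, 0]}, {"jaw": 0.6, "offset": [0, 0, 0], "rot": [0, 0, 0]}])

```text
time_s: 5.92
eef_pos: [0.5167, -0.0204, 0.1172]
eef_rot: [0.0, -0.036, 0.999, -0.0]
wrist_force: [-0.1, 0.9, -0.3]
opening: 0.601
grasp_force: 0.0
```

```bash
cat >> h.py <<'E'
def tips():
    T=tool(); im,P,M,K=shot("wrist"); L=(P-T[:3,3])@T[:3,:3]*1000
    m=(L[:,:,2]<0)
    for s in (-1,1):
        q=L[m&(s*L[:,:,1]>0)]; q=q[q[:,2]>q[:,2].max()-3]; print("tip",s,q.min(0).round(1),q.max(0).round(1))
    return im,P
E
python3 - <<'E'
from h import *
print(ctrl.get_obs()["opening"],ctrl.get_obs()["time_s"]); tips()
E
```

```text
0.6012826280673345 5.925
tip -1 [-10.  -26.8 -33.6] [  7.5 -26.5 -30.9]
tip 1 [ -9.6  24.5 -34.3] [  9.3  24.9 -31.3]
```

Emit:
apply_moves(moves=[{"jaw": 0.08, "offset": [0, 0, 0], "rot": [0, 0, 0]}, {"jaw": 0.08, "offset": [0, 0, 0], "rot": [0, 0, 0]}, {"jaw": 0.08, "offset": [0, 0, 0], "rot": [0, 0, 0]}, {"jaw": 0.08, "offset": [0, 0, 0], "rot": [0, 0, 0]}, {"jaw": 0.08, "offset": [0, 0, 0], "rot": [0, 0, 0]}])

```text
time_s: 6.6
eef_pos: [0.5167, -0.0204, 0.1171]
eef_rot: [-0.0, -0.036, 0.999, 0.0]
wrist_force: [-0.5, -0.2, -0.7]
opening: 0.077
grasp_force: 0.0
```

Run:
```python
from h import *
print(ctrl.get_obs()["opening"],ctrl.get_obs()["time_s"]); tips()
```

```text
0.07684670286150816 6.6
tip -1 [  6.3 -15.7 -34.6] [ 11.7  -4.6 -31.7]
tip 1 [  6.4   2.6 -34.5] [ 11.2  13.8 -31.6]
```

The gripper at 0.6 opening has its tips about 31 mm behind the nominal TCP, so the real TCP is offset. I'll use that and descend to TCP z ≈ −19 mm, which puts the tips at about 12 mm.

Emit:
apply_moves(moves=[{"jaw": 1, "offset": [0, 0, 0], "rot": [0, 0, -1]}, {"jaw": 1, "offset": [0, 0, 0], "rot": [0, 0, 0]}, {"jaw": 1, "offset": [0, 0, 35], "rot": [0, 0, 0]}, {"jaw": 1, "offset": [0, 0, 35], "rot": [0, 0, 0]}, {"jaw": 1, "offset": [0, 0, 35], "rot": [0, 0, 0]}])

```text
time_s: 7.28
eef_pos: [0.5169, -0.0205, 0.0113]
eef_rot: [0.0, -0.045, 0.999, -0.0]
wrist_force: [-0.2, 0.1, -0.3]
opening: 0.999
grasp_force: 0.0
```

Emit:
apply_moves(moves=[{"jaw": 1, "offset": [0, 1, 20], "rot": [0, 0, 0]}, {"jaw": 1, "offset": [0, 0, 11], "rot": [0, 0, 0]}, {"jaw": 0, "offset": [0, 0, 0], "rot": [0, 0, 0]}, {"jaw": 0, "offset": [0, 0, 0], "rot": [0, 0, 0]}, {"jaw": 0, "offset": [0, 0, 0], "rot": [0, 0, 0]}])

```text
time_s: 7.9
eef_pos: [0.518, -0.0198, -0.0174]
eef_rot: [0.001, -0.045, 0.999, -0.0]
wrist_force: [-0.1, 0.2, 4.8]
opening: 0.557
grasp_force: 62.1
```

Emit:
apply_moves(moves=[{"jaw": 0, "offset": [0, 0, -10], "rot": [0, 0, 0]}, {"jaw": 0, "offset": [0, 0, -30], "rot": [0, 0, 0]}, {"jaw": 0, "offset": [0, 0, -40], "rot": [0, 0, 0]}, {"jaw": 0, "offset": [0, 0, -20], "rot": [0, 0, 0]}, {"jaw": 0, "offset": [0, 0, 0], "rot": [0, 0, 0]}])

```text
time_s: 8.52
eef_pos: [0.5184, -0.0198, 0.0836]
eef_rot: [0.002, -0.045, 0.999, -0.001]
wrist_force: [0.0, -0.3, -0.7]
opening: 0.562
grasp_force: 61.9
```

Run:
```python
from h import *
T=tool(); print(ctrl.get_obs()["grasp_force"],T.round(4).tolist())
im,P,M,K=shot("wrist"); cv2.imwrite("pics/w4.png",im[:,:,::-1])
L=(P-T[:3,3])@T[:3,:3]*1000
for r in ctrl.outline_of("wrist","blank")[:3]:
    p=L[r["region"]]; p=p[~np.isnan(p[:,2])]; zm=np.median(p[:,2]);print("blank",r["score"],r["position"],zm, rect(p[abs(p[:,2]-zm)<2]/1000))
for r in ctrl.outline_of("wrist","jig")[:2]:
    p=P[r["region"]]; p=p[~np.isnan(p[:,2])]; print("jig",r["score"],r["position"],rect(p[abs(p[:,2]-.024)<.003]))
```

```text
61.88438057899475 [[-0.9959, -0.0903, 0.0048, 0.5184], [-0.0903, 0.9959, -0.0013, -0.0198], [-0.0047, -0.0017, -1.0, 0.0836], [0.0, 0.0, 0.0, 1.0]]
blank 0.74 [363.8, 163.0] 63.62022019907799 (array([ 29.3, 101.8]), array([50.1, 49.8]), 70.0)
blank 0.66 [255.6, 241.3] -37.18955179152816 (array([ 1. , -0.9]), array([49.9, 50.7]), 89.5)
jig 0.79 [49.9, 188.1] (array([ 542.4, -214.6]), array([101. , 171.5]), 67.5)
```

View pics/w4.png

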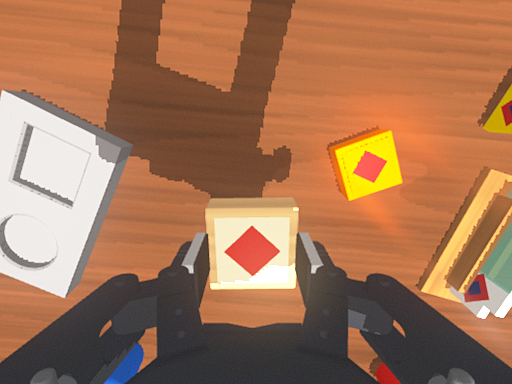

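Blank held square between the fingers (picture 253,250), jig recess at (52,163). Moving over the recess.

Emit:
apply_moves(moves=[{"jaw": 0, "offset": [7, -44, 0], "rot": [0, 0, 0]}, {"jaw": 0, "offset": [7, -44, 0], "rot": [0, 0, 0]}, {"jaw": 0, "offset": [7, -44, 0], "rot": [0, 0, 0]}, {"jaw": 0, "offset": [7.5, -44.7, 0], "rot": [0, 0, 9.2]}, {"jaw": 0, "offset": [0, 0, 0], "rot": [0, 0, 9.2]}])

```text
time_s: 9.3
eef_pos: [0.5031, -0.2008, 0.0797]
eef_rot: [-0.001, 0.12, 0.993, 0.0]
wrist_force: [0.5, -0.0, -1.4]
opening: 0.56
grasp_force: 62.0
```

Emit:
apply_moves(moves=[{"jaw": 0, "offset": [0, 0, 0], "rot": [0, 0, 9.2]}, {"jaw": 0, "offset": [0, 0, 5], "rot": [0, 0, 0]}, {"jaw": 0, "offset": [0, 0, 0], "rot": [0, 0, 0]}, {"jaw": 0, "offset": [0, 0, 0], "rot": [0, 0, 0]}, {"jaw": 0, "offset": [0, 0, 0], "rot": [0, 0, 0]}])

```text
time_s: 9.93
eef_pos: [0.5042, -0.1979, 0.0761]
eef_rot: [0.0, 0.194, 0.981, -0.0]
wrist_force: [-0.1, 0.2, -0.2]
opening: 0.563
grasp_force: 62.0
```

Run:
```python
from h import *
T=tool(); print(T.round(4).tolist())
im,P,M,K=shot("wrist"); cv2.imwrite("pics/w5.png",im[:,:,::-1])
L=(P-T[:3,3])@T[:3,:3]*1000
for r in ctrl.outline_of("wrist","blank")[:3]:
    p=L[r["region"]]; p=p[~np.isnan(p[:,2])]; zm=np.median(p[:,2]);print("blank",r["score"],r["position"],zm, rect(p[abs(p[:,2]-zm)<2]/1000))
# recess + jig in tool axes
m=(P[:,:,2]>.011)&(P[:,:,2]<.017)
n,l,s,c=cv2.connectedComponentsWithStats(m.astype(np.uint8))
for i in range(1,n):
    if s[i,4]>300: print("floor",s[i],c[i].round(),rect(P[l==i]),rect(L[l==i]/1000))
im,P,M,K=shot("top")
r=ctrl.outline_of("top","jig")
m=(P[:,:,2]>.011)&(P[:,:,2]<.0175)
for s in (-1,): pass
q=P[200:290,300:380].reshape(-1,3)
n,l,s,c=cv2.connectedComponentsWithStats(m.astype(np.uint8))
for i in range(1,n):
    if s[i,4]>150: print("topfloor",s[i],rect(P[l==i]))
```

```text
[[-0.9248, 0.3804, 0.0001, 0.5042], [0.3804, 0.9248, -0.0001, -0.1979], [-0.0001, -0.0, -1.0, 0.0761], [0.0, 0.0, 0.0, 1.0]]
blank 0.62 [252.2, 243.2] -37.171128368567 (array([ 0.9, -0.8]), array([49.9, 51. ]), 89.3)
floor [ 221  172   62   26 1550] [251. 184.] (array([ 492.6, -194. ]), array([54.4, 23.7]), 68.2) (array([12.3, -0.9]), array([54.4, 23.7]), 89.4)
floor [226 288  52  17 611] [252. 294.] (array([ 599.4, -238.1]), array([51.1, 17.7]), 67.8) (array([-103.3,   -1. ]), array([51.1, 17.7]), 89.9)
floor [456 296  56  34 331] [481. 308.] (array([704.4, -24.1]), array([20.6, 58.8]), 18.2) (array([-119. ,  236.8]), array([58.8, 20.6]), 49.4)
```

View pics/w5.png

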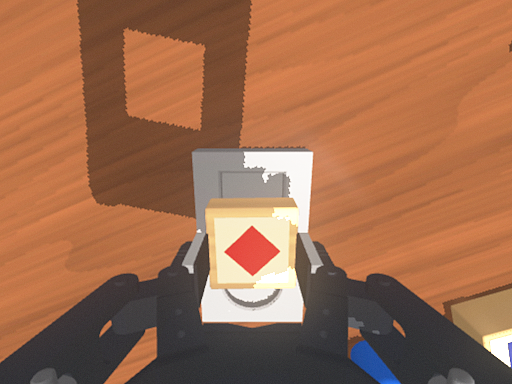

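Emit:
apply_moves(moves=[{"jaw": 0, "offset": [-1.9, 0, 30], "rot": [0, 0, 0]}, {"jaw": 0, "offset": [0, 0, 27], "rot": [0, 0, 0]}, {"jaw": 0, "offset": [0, 0, 10], "rot": [0, 0, 0]}, {"jaw": 0, "offset": [0, 0, 5], "rot": [0, 0, 0]}, {"jaw": 0, "offset": [0, 0, 2], "rot": [0, 0, 0]}])

```text
time_s: 10.75
eef_pos: [0.5065, -0.199, 0.0027]
eef_rot: [0.001, 0.194, 0.981, -0.0]
wrist_force: [0.2, 0.2, 0.1]
opening: 0.559
grasp_force: 62.0
```

Emit:
apply_moves(moves=[{"jaw": 0, "offset": [0, 0, 2], "rot": [0, 0, 0]}, {"jaw": 0, "offset": [0, 0, 2], "rot": [0, 0, 0]}, {"jaw": 0, "offset": [0, 0, 1], "rot": [0, 0, 0]}, {"jaw": 0, "offset": [0, 0, 0], "rot": [0, 0, 0]}, {"jaw": 0, "offset": [0, 0, 0], "rot": [0, 0, 0]}])

```text
time_s: 11.38
eef_pos: [0.506, -0.1987, -0.0028]
eef_rot: [0.0, 0.194, 0.981, -0.0]
wrist_force: [0.3, -0.6, -0.8]
opening: 0.559
grasp_force: 62.0
```

Emit:
apply_moves(moves=[{"jaw": 1, "offset": [0, 0, 0], "rot": [0, 0, 0]}, {"jaw": 1, "offset": [0, 0, 0], "rot": [0, 0, 0]}, {"jaw": 1, "offset": [0, 0, -20], "rot": [0, 0, 0]}, {"jaw": 1, "offset": [0, 0, -50], "rot": [0, 0, 0]}, {"jaw": 1, "offset": [0, 0, -60], "rot": [0, 0, 0]}])

```text
time_s: 12.0
eef_pos: [0.5049, -0.1981, 0.1274]
eef_rot: [-0.001, 0.194, 0.981, 0.001]
wrist_force: [0.3, -0.2, -0.0]
opening: 1.001
grasp_force: 0.0
```

Run:
```python
from h import *
T=tool(); print(ctrl.get_obs()["time_s"],T.round(4).tolist())
im,P,M,K=shot("wrist"); cv2.imwrite("pics/w6.png",im[:,:,::-1])
for r in ctrl.outline_of("wrist","blank")[:1]:
    p=P[r["region"]]; p=p[~np.isnan(p[:,2])]; zm=np.median(p[:,2]); q=p[abs(p[:,2]-zm)<.003]
    A=np.c_[q[:,:2],np.ones(len(q))]; print("blank",r["score"],zm,rect(q),"slope",np.linalg.lstsq(A,q[:,2],rcond=None)[0])
for r in ctrl.outline_of("wrist","jig")[:1]:
    p=P[r["region"]]; p=p[abs(p[:,2]-.024)<.003]; print("jig",rect(p),np.median(p[:,2]))
for r in ctrl.outline_of("wrist","plate")[:3]:
    p=P[r["region"]]; p=p[~np.isnan(p[:,2])]; q=p[p[:,2]>.053]; print("plate",r["score"],r["position"],len(q), rect(q) if len(q)>5 else "")
print(goto([.5315,.2198,.12],down(77.6)))
```

```text
12.0 [[-0.9243, 0.3816, -0.0024, 0.5049], [0.3816, 0.9243, 0.0016, -0.1981], [0.0028, 0.0006, -1.0, 0.1274], [0.0, 0.0, 0.0, 1.0]]
blank 0.8 0.033711863565450584 (array([ 504.5, -199.5]), array([49.3, 49.9]), 69.0) slope [0.0041318  0.00036484 0.0317631 ]
jig (array([ 542.1, -214.5]), array([100.2, 169.7]), 67.6) 0.023392794434775294
(array([137.2, 396.9,   7.9]), array([ -0.1,   0.2, -10. ]))
```

Blank seated: top at 33.7 mm, level. Now I'll go over the rack and turn the tool half round, so the final outward tilt is reachable with joint 6 in range.

Emit:
apply_moves(moves=[{"jaw": 1, "offset": [17.7, 56.9, -4], "rot": [0, 0, 0]}, {"jaw": 1, "offset": [17.7, 56.9, -4], "rot": [0, 0, 0]}, {"jaw": 1, "offset": [17.7, 56.9, -4], "rot": [0, 0, 0]}, {"jaw": 1, "offset": [17.7, 56.9, -4], "rot": [0, 0, 0]}, {"jaw": 1, "offset": [17.7, 56.9, 0], "rot": [0, 0, 0]}])

```text
time_s: 12.82
eef_pos: [0.5316, 0.0999, 0.1415]
eef_rot: [-0.001, 0.195, 0.981, -0.0]
wrist_force: [1.4, -0.1, -0.8]
opening: 0.998
grasp_force: 0.0
```

Emit:
apply_moves(moves=[{"jaw": 1, "offset": [17.7, 56.9, 0], "rot": [0, 0, 0]}, {"jaw": 1, "offset": [17.7, 56.9, 0], "rot": [0, 0, 0]}, {"jaw": 1, "offset": [0, 0, 0], "rot": [0, 0, 10.6]}, {"jaw": 1, "offset": [0, 0, 0], "rot": [0, 0, 10.6]}, {"jaw": 1, "offset": [0, 0, 0], "rot": [0, 0, 10.6]}])

```text
time_s: 13.45
eef_pos: [0.5417, 0.2168, 0.1406]
eef_rot: [-0.002, 0.458, 0.889, -0.001]
wrist_force: [-0.3, -0.2, 1.0]
opening: 1.0
grasp_force: 0.0
```

Emit:
apply_moves(moves=[{"jaw": 1, "offset": [0, 0, 0], "rot": [0, 0, 10.6]}, {"jaw": 1, "offset": [0, 0, 0], "rot": [0, 0, 10.6]}, {"jaw": 1, "offset": [0, 0, 0], "rot": [0, 0, 10.6]}, {"jaw": 1, "offset": [0, 0, 0], "rot": [0, 0, 10.6]}, {"jaw": 1, "offset": [0, 0, 0], "rot": [0, 0, 10.6]}])

```text
time_s: 14.08
eef_pos: [0.5419, 0.2164, 0.1407]
eef_rot: [-0.001, 0.807, 0.591, -0.002]
wrist_force: [0.1, 0.4, 0.7]
opening: 0.997
grasp_force: 0.0
```

Emit:
apply_moves(moves=[{"jaw": 1, "offset": [0, 0, 0], "rot": [0, 0, 10.6]}, {"jaw": 1, "offset": [0, 0, 0], "rot": [0, 0, 10.6]}, {"jaw": 1, "offset": [0, 0, 0], "rot": [0, 0, 10.6]}, {"jaw": 1, "offset": [0, 0, 0], "rot": [0, 0, 10.6]}, {"jaw": 1, "offset": [0, 0, 0], "rot": [0, 0, 10.6]}])

```text
time_s: 14.7
eef_pos: [0.5419, 0.2164, 0.1407]
eef_rot: [0.0, 0.986, 0.169, -0.002]
wrist_force: [0.1, -0.2, 0.3]
opening: 0.999
grasp_force: 0.0
```

Emit:
apply_moves(moves=[{"jaw": 1, "offset": [0, 0, 0], "rot": [0, 0, 10.6]}, {"jaw": 1, "offset": [0, 0, 0], "rot": [0, 0, 10.6]}, {"jaw": 1, "offset": [0, 0, 0], "rot": [0, 0, 10.6]}, {"jaw": 1, "offset": [0, 0, 0], "rot": [0, 0, 0]}, {"jaw": 1, "offset": [0, 0, 0], "rot": [0, 0, 0]}])

```text
time_s: 15.32
eef_pos: [0.5426, 0.2166, 0.1419]
eef_rot: [0.0, 0.995, -0.103, -0.001]
wrist_force: [0.3, -0.3, 0.1]
opening: 1.0
grasp_force: 0.0
```

Run:
```python
from h import *
T=tool(); o=ctrl.get_obs(); print(o["time_s"],o["q"].round(2),T.round(4).tolist())
im,P,M,K=shot("wrist"); cv2.imwrite("pics/w7.png",im[:,:,::-1])
for t in ("plate","rack"):
  for r in ctrl.outline_of("wrist",t)[:3]:
    p=P[r["region"]]; p=p[~np.isnan(p[:,2])]; h=np.percentile(p[:,2],97); q=p[p[:,2]>h-.004]; print(t,r["score"],r["position"],round(h,4),len(q),rect(q),rect(p))
print(goto([.5422,.2173,.12],down(-102.4)))
```

```text
15.325 [ 0.18  0.26  1.64 -0.    1.24  1.95] [[0.9788, -0.2047, -0.002, 0.5426], [-0.2047, -0.9788, -0.0004, 0.2166], [-0.0019, 0.0008, -1.0, 0.1419], [0.0, 0.0, 0.0, 1.0]]
plate 0.76 [287.3, 291.4] 0.05 326 (array([462.9, 198.6]), array([ 23.1, 177.1]), 87.4) (array([441.1, 198.5]), array([ 38.4, 219. ]), 84.0)
plate 0.59 [89.0, 118.3] 0.0502 1235 (array([647. , 364.4]), array([  9.7, 107.6]), 58.2) (array([650.2, 380.5]), array([ 41.3, 119.8]), 57.6)
plate 0.57 [248.7, 176.2] 0.0585 842 (array([543.9, 215.9]), array([  7.4, 107.3]), 77.8) (array([549.8, 214. ]), array([  8.6, 119.7]), 78.0)
rack 0.86 [247.6, 164.9] 0.0261 1284 (array([549.4, 214.7]), array([25.7, 99.7]), 77.5) (array([549.6, 214.9]), array([ 64.3, 139.7]), 77.7)
(array([-1. , -0.4, 22.7]), array([0. , 0. , 0.5]))
```

View pics/w7.png

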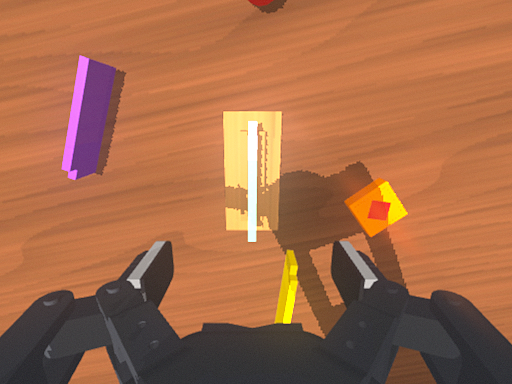

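Glass plate at picture (252,180), nearly centred between the fingers. Descending over the clear part.

Emit:
apply_moves(moves=[{"jaw": 1, "offset": [0, 1.4, 40], "rot": [0, 0, 0.5]}, {"jaw": 1, "offset": [0, 0, 40], "rot": [0, 0, 0]}, {"jaw": 1, "offset": [0, 0, 35], "rot": [0, 0, 0]}, {"jaw": 1, "offset": [0, 0, 17], "rot": [0, 0, 0]}, {"jaw": 1, "offset": [0, 0, 7], "rot": [0, 0, 0]}])

```text
time_s: 16.1
eef_pos: [0.5428, 0.2153, 0.0035]
eef_rot: [0.0, 0.994, -0.109, -0.0]
wrist_force: [-0.8, -0.5, 0.0]
opening: 1.003
grasp_force: 0.0
```

Run:
```python
from h import *
T=tool(); o=ctrl.get_obs(); print(o["time_s"],T.round(4).tolist())
im,P=tips()
L=(P-T[:3,3])@T[:3,:3]*1000
m=(P[:,:,2]>.05)&(P[:,:,2]<.062)&(abs(L[:,:,1])<15)&(abs(L[:,:,0])<80)
print(m.sum(),rect(L[m]/1000))
```

```text
16.1 [[0.9763, -0.2163, -0.0009, 0.5428], [-0.2163, -0.9763, -0.0002, 0.2153], [-0.0008, 0.0004, -1.0, 0.0035], [0.0, 0.0, 0.0, 1.0]]
tip -1 [-64.  -33.4  -4.7] [76.4 -0.5 -1.7]
tip 1 [-62.9   0.7  -3. ] [ 76.4 150.2  -0. ]
2877 (array([ 9.9, -0.9]), array([ 8. , 89.3]), 89.7)
```

Emit:
apply_moves(moves=[{"jaw": 0, "offset": [0, 0, 0], "rot": [0, 0, 0]}, {"jaw": 0, "offset": [0, 0, 0], "rot": [0, 0, 0]}, {"jaw": 0, "offset": [0, 0, 0], "rot": [0, 0, 0]}, {"jaw": 0, "offset": [0, 0, 0], "rot": [0, 0, 0]}, {"jaw": 0, "offset": [0, 0, 0], "rot": [0, 0, 0]}])

```text
time_s: 16.77
eef_pos: [0.5433, 0.2156, 0.0046]
eef_rot: [-0.0, 0.994, -0.109, 0.0]
wrist_force: [-0.4, 0.6, 3.1]
opening: 0.081
grasp_force: 59.1
```

Emit:
apply_moves(moves=[{"jaw": 0, "offset": [0, 0, -5], "rot": [0, 0, 0]}, {"jaw": 0, "offset": [0, 0, -20], "rot": [0, 0, 0]}, {"jaw": 0, "offset": [0, 0, -40], "rot": [0, 0, 0]}, {"jaw": 0, "offset": [0, 0, -50], "rot": [0, 0, 0]}, {"jaw": 0, "offset": [0, 0, -45], "rot": [0, 0, 0]}])

```text
time_s: 17.4
eef_pos: [0.5431, 0.2149, 0.1673]
eef_rot: [0.0, 0.994, -0.109, 0.001]
wrist_force: [0.6, -0.4, -1.1]
opening: 0.083
grasp_force: 59.1
```

Run:
```python
from h import *
T=tool(); o=ctrl.get_obs(); print(o["time_s"],o["grasp_force"],T.round(4).tolist())
im,P,M,K=shot("wrist"); cv2.imwrite("pics/w8.png",im[:,:,::-1])
L=(P-T[:3,3])@T[:3,:3]*1000
for r in ctrl.outline_of("wrist","plate")[:3]+ctrl.outline_of("wrist","plate_label")[:2]:
    p=L[r["region"]]; p=p[~np.isnan(p[:,2])]; print(r["score"],r["position"],p.min(0).round(1),p.max(0).round(1),np.median(p,0).round(1))
m=(abs(L[:,:,1]+.9)<8)&(L[:,:,2]<0)&(L[:,:,2]>-75)&(abs(L[:,:,0])<90)
print("near",rect(L[m]/1000),np.percentile(L[m][:,2],[1,5,50,95]))
```

```text
17.4 59.093154072761536 [[0.9761, -0.2171, 0.0013, 0.5431], [-0.2171, -0.9761, -0.0006, 0.2149], [0.0014, 0.0003, -1.0, 0.1673], [0.0, 0.0, 0.0, 1.0]]
0.87 [99.2, 120.1] [   5.1 -192.6  115.7] [ 120.9 -146.7  168.4] [  68.3 -165.7  132. ]
0.79 [252.1, 214.6] [-229.8  -11.6 -103.5] [ 66.2   9.9 167.7] [ 26.2   0.6 -52.8]
0.66 [286.6, 251.6] [-120.8   16.9  -52.7] [  8.3  58.5 168.5] [-94.1  48.  137.3]
0.85 [100.4, 116.8] [   3.  -217.3  115.7] [ 126.8 -146.7  169.7] [  68.5 -166.1  132.5]
0.66 [252.9, 219.5] [ -68.6  -11.5 -102.6] [ 66.2  11.7 167.4] [ 25.8   0.6 -52.8]
near (array([15.4, -1.1]), array([ 15.9, 101.7]), 87.1) [-74.50324836 -70.3530319  -52.94599538 -40.22400134]
```

View pics/w8.png

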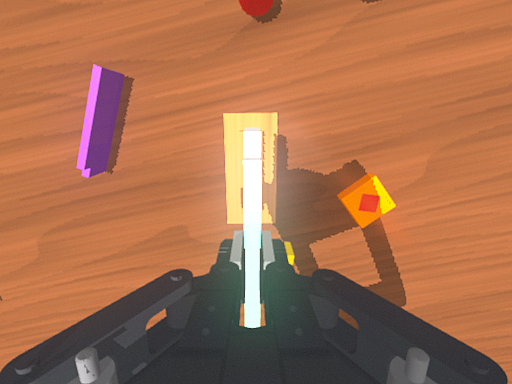

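Plate held on its clear part: frosted end at picture (252,145), pads around (252,250). I'll carry it towards the jig and turn it.

Emit:
apply_moves(moves=[{"jaw": 0, "offset": [5, 40, -4], "rot": [0, 0, 0]}, {"jaw": 0, "offset": [5, 55, -4], "rot": [0, 0, 0]}, {"jaw": 0, "offset": [5, 57, -4], "rot": [0, 0, 0]}, {"jaw": 0, "offset": [5, 57, 0], "rot": [0, 0, 0]}, {"jaw": 0, "offset": [5, 57, 0], "rot": [0, 0, 0]}])

```text
time_s: 18.18
eef_pos: [0.5081, -0.0513, 0.1751]
eef_rot: [-0.0, 0.994, -0.109, -0.001]
wrist_force: [0.8, 0.1, -2.0]
opening: 0.083
grasp_force: 59.1
```

Emit:
apply_moves(moves=[{"jaw": 0, "offset": [5, 57, 0], "rot": [0, 0, 0]}, {"jaw": 0, "offset": [5, 57, 0], "rot": [0, 0, 0]}, {"jaw": 0, "offset": [5, 57, 0], "rot": [0, 0, 0]}, {"jaw": 0, "offset": [2, 20, 0], "rot": [0, 0, 0]}, {"jaw": 0, "offset": [0, 0, 0], "rot": [0, 0, -8]}])

```text
time_s: 18.8
eef_pos: [0.4836, -0.2409, 0.175]
eef_rot: [-0.001, 0.999, -0.039, -0.001]
wrist_force: [1.0, 0.8, -1.3]
opening: 0.083
grasp_force: 59.2
```

Emit:
apply_moves(moves=[{"jaw": 0, "offset": [0, 0, 0], "rot": [0, 0, -10.6]}, {"jaw": 0, "offset": [0, 0, 0], "rot": [0, 0, -10.6]}, {"jaw": 0, "offset": [0, 0, 0], "rot": [0, 0, -10.6]}, {"jaw": 0, "offset": [0, 0, 0], "rot": [0, 0, -10.6]}, {"jaw": 0, "offset": [0, 0, 0], "rot": [0, 0, -10.6]}])

```text
time_s: 19.42
eef_pos: [0.4842, -0.2386, 0.175]
eef_rot: [-0.001, 0.91, 0.414, -0.001]
wrist_force: [0.1, 0.2, -1.3]
opening: 0.084
grasp_force: 59.2
```

```bash
cat >> h.py <<'E'
LAB=np.array([46.3,3.5,-25])/1000
def final(phi,th,blank=(.5053,-.1989),z=.15):
    a=np.radians(phi);t=np.radians(th);h=np.array([np.cos(a),np.sin(a),0]);u=np.array([0,0,1.])
    zz=-np.cos(t)*u+np.sin(t)*h; y=np.sin(t)*u+np.cos(t)*h; Rd=np.stack([np.cross(y,zz),y,zz],1)
    return np.array([*blank,z])-Rd@LAB,Rd
E
python3 - <<'E'
from h import *
o=ctrl.get_obs(); print(o["time_s"],o["grasp_force"],o["q"].round(3),tool().round(4).tolist())
for th in (0,50,60): p,Rd=final(-26.4,th); print(th,p.round(4),goto(p,Rd))
E
```

```text
19.425 59.15883779525757 [-0.678  0.131  1.721 -0.     1.292  0.04 ] [[0.6578, 0.7531, -0.0022, 0.4842], [0.7531, -0.6578, 0.0017, -0.2386], [-0.0001, -0.0027, -1.0, 0.175], [0.0, 0.0, 0.0, 1.0]]
0 [ 0.4816 -0.2388  0.125 ] (array([-1.9, -1.7, 50. ]), array([ -0.2,  -0. , -14.7]))
50 [ 0.4999 -0.2479  0.1312] (array([ 3.3, 18. , 43.7]), array([-49.9,   6.4, -13.8]))
60 [ 0.5025 -0.2492  0.1345] (array([ 4. , 20.9, 40.5]), array([-59.8,   7.7, -13.4]))
```

Joint 1 is about −39°, so a yaw of about −40° keeps the wrist planar. I'll tilt from here with joint 4 at 0, rising a little, and then check the joints.

Emit:
apply_moves(moves=[{"jaw": 0, "offset": [0, 0, 0], "rot": [-8, 0, -1]}, {"jaw": 0, "offset": [0, 0, 0], "rot": [-10, 0, 0]}, {"jaw": 0, "offset": [0, 0, 0], "rot": [-10, 0, 0]}, {"jaw": 0, "offset": [0, 0, 0], "rot": [-10, 0, 0]}, {"jaw": 0, "offset": [0, 0, 0], "rot": [0, 0, 0]}])

```text
time_s: 20.05
eef_pos: [0.4803, -0.2351, 0.1699]
eef_rot: [0.291, 0.86, 0.397, 0.134]
wrist_force: [0.5, -0.6, -2.2]
opening: 0.083
grasp_force: 59.3
```

Run:
```python
from h import *
o=ctrl.get_obs(); print(o["time_s"],o["grasp_force"],o["q"].round(3),tool().round(4).tolist())
for th in (38,52,58): p,Rd=final(-40,th); print(th,p.round(4),goto(p,Rd))
```

```text
20.05 59.26809847354889 [-0.657 -0.28   2.272 -0.065  0.499  0.095] [[0.6487, 0.6056, 0.4609, 0.4803], [0.761, -0.5149, -0.3945, -0.2351], [-0.0016, 0.6067, -0.7949, 0.1699], [0.0, 0.0, 0.0, 1.0]]
38 [ 0.4852 -0.2425  0.1281] (array([ -2.3, -18.5,  38.3]), array([-0.6,  0.3, -0.3]))
52 [ 0.489  -0.2456  0.1319] (array([ -2.3, -12.4,  38.4]), array([-14.6,   0.4,  -0.3]))
58 [ 0.4904 -0.2468  0.1338] (array([-2.3, -9.8, 37.9]), array([-20.6,   0.4,  -0.2]))
```

Emit:
apply_moves(moves=[{"jaw": 0, "offset": [-1.2, -6.5, 19], "rot": [0, 0, 0]}, {"jaw": 0, "offset": [-1.1, -6.5, 19], "rot": [-4, 0, 0]}, {"jaw": 0, "offset": [0, 0, 0], "rot": [-4, 0, 0]}, {"jaw": 0, "offset": [0, 0, 0], "rot": [-4, 0, 0]}, {"jaw": 0, "offset": [0, 0, 0], "rot": [0, 0, 0]}])

```text
time_s: 20.68
eef_pos: [0.4915, -0.2553, 0.139]
eef_rot: [0.375, 0.829, 0.38, 0.165]
wrist_force: [-0.4, 0.2, -1.7]
opening: 0.078
grasp_force: 59.4
```

Run:
```python
from h import *
o=ctrl.get_obs(); print(o["time_s"],o["grasp_force"],o["q"].round(3),tool().round(4).tolist())
for th in (50,54,58): p,Rd=final(-40,th); print(th,p.round(4),goto(p,Rd))
```

```text
20.675 59.37965154647827 [-0.663 -0.178  2.386 -0.478  0.102  0.504] [[0.6569, 0.5059, 0.559, 0.4915], [0.7539, -0.4306, -0.4963, -0.2553], [-0.0104, 0.7474, -0.6642, 0.139], [0.0, 0.0, 0.0, 1.0]]
50 [ 0.4885 -0.2452  0.1312] (array([  5.7, -11.6,  -1.5]), array([-1.6,  1.2, -0.2]))
54 [ 0.4895 -0.246   0.1325] (array([ 5.7, -9.9, -1.4]), array([-5.6,  1.2, -0.2]))
58 [ 0.4904 -0.2468  0.1338] (array([ 5.7, -8.1, -1.4]), array([-9.6,  1.2, -0.2]))
```

Radial tilt runs into joint 5 at 0. I'll back off the tilt, yaw 50° to the left, where joint 4 has range, and tilt again.

Emit:
apply_moves(moves=[{"jaw": 0, "offset": [0, 0, -20], "rot": [5, 0, 0]}, {"jaw": 0, "offset": [0, 0, -15], "rot": [5, 0, 0]}, {"jaw": 0, "offset": [0, 0, 0], "rot": [0, 6.2, -7.9]}, {"jaw": 0, "offset": [0, 0, 0], "rot": [0, 6.2, -7.9]}, {"jaw": 0, "offset": [0, 0, 0], "rot": [0, 0, 0]}])

```text
time_s: 21.3
eef_pos: [0.4684, -0.242, 0.1567]
eef_rot: [0.287, 0.828, 0.458, 0.149]
wrist_force: [-0.1, 0.5, -0.7]
opening: 0.078
grasp_force: 59.4
```

Run:
```python
from h import *
o=ctrl.get_obs(); print(o["time_s"],o["grasp_force"],o["q"].round(3),tool().round(4).tolist())
p,Rd=final(10,38); print(p.round(4),goto(p,Rd))
```

```text
21.3 59.36565399169922 [-0.784 -0.309  2.327  0.257  0.488 -0.411] [[0.5367, 0.6725, 0.5096, 0.4684], [0.8436, -0.4161, -0.3394, -0.242], [-0.0162, 0.6121, -0.7906, 0.1567], [0.0, 0.0, 0.0, 1.0]]
[ 0.5258 -0.2423  0.1281] (array([31. , 21.3, 51.9]), array([ -0.6,  26.8, -33. ]))
```

Emit:
apply_moves(moves=[{"jaw": 0, "offset": [21, 27, 20], "rot": [0, 0, 0]}, {"jaw": 0, "offset": [0, 0, 0], "rot": [0, 6.4, -8.2]}, {"jaw": 0, "offset": [0, 0, 0], "rot": [0, 6.4, -8.2]}, {"jaw": 0, "offset": [0, 0, 0], "rot": [0, 6.4, -8.2]}, {"jaw": 0, "offset": [0, 0, 0], "rot": [0, 6.4, -8.2]}])

```text
time_s: 21.92
eef_pos: [0.5024, -0.2401, 0.1496]
eef_rot: [0.221, 0.685, 0.661, 0.211]
wrist_force: [0.7, 0.1, -1.8]
opening: 0.082
grasp_force: 59.4
```

Emit:
apply_moves(moves=[{"jaw": 0, "offset": [0, 0, 0], "rot": [-6, 0, 0]}, {"jaw": 0, "offset": [0, 0, 0], "rot": [-8, 0, 0]}, {"jaw": 0, "offset": [0, 0, 0], "rot": [-6, 0, 0]}, {"jaw": 0, "offset": [0, 0, 0], "rot": [0, 0, 0]}, {"jaw": 0, "offset": [0, 0, 0], "rot": [0, 0, 0]}])

```text
time_s: 22.55
eef_pos: [0.5019, -0.2411, 0.1489]
eef_rot: [0.333, 0.64, 0.615, 0.318]
wrist_force: [0.9, -1.0, -1.3]
opening: 0.079
grasp_force: 59.3
```

Run:
```python
from h import *
o=ctrl.get_obs(); print(o["time_s"],o["grasp_force"],o["q"].round(3),tool().round(4).tolist())
p,Rd=final(10,58); print(p.round(4),goto(p,Rd))
```

```text
22.55 59.3243944644928 [-1.192 -0.093  2.375  1.286  0.89  -2.048] [[0.0413, 0.5756, 0.8167, 0.5019], [0.9991, -0.022, -0.035, -0.2411], [-0.0021, 0.8174, -0.576, 0.1489], [0.0, 0.0, 0.0, 1.0]]
[ 0.5324 -0.2411  0.1338] (array([ 1.2,  5.2, 33.6]), array([-3.2, 10.4, -6.7]))
```

Run:
```python
from h import *
p,Rd=final(-2.3,57); print(p.round(4),goto(p,Rd))
```

```text
[ 0.5225 -0.2459  0.1334] (array([-4. , -0.7, 25.9]), array([-2.2,  0.1,  0.1]))
```

Emit:
apply_moves(moves=[{"jaw": 0, "offset": [-2, -0.4, 13], "rot": [-2.2, 0, 0]}, {"jaw": 0, "offset": [-2, -0.4, 13], "rot": [0, 0, 0]}, {"jaw": 0, "offset": [0, 0, 0], "rot": [0, 0, 0]}, {"jaw": 0, "offset": [0, 0, 0], "rot": [0, 0, 0]}, {"jaw": 0, "offset": [0, 0, 0], "rot": [0, 0, 0]}])

```text
time_s: 23.18
eef_pos: [0.5223, -0.2453, 0.1336]
eef_rot: [0.346, 0.633, 0.609, 0.33]
wrist_force: [-0.0, 0.0, -1.5]
opening: 0.078
grasp_force: 59.4
```

Run:
```python
from h import *
o=ctrl.get_obs(); print(o["time_s"],o["q"].round(3),tool().round(4).tolist())
T=tool();lab=T[:3,3]+T[:3,:3]@LAB; print("label pred",lab.round(4))
ims=[]
for n in ("top","side"):
    im,P,M,K=shot(n)
    c=np.linalg.inv(M)@np.r_[lab,1]; px=(K@c[:3]/c[2])[:2]; print(n,"pred px",px.round(1))
    for t in ("plate_label","plate"):
        for r in ctrl.outline_of(n,t)[:3]:
            p=P[r["region"]]; print(t,round(r["score"],2),np.round(r["position"]),np.nanmedian(p,0).round(4),rect(p[~np.isnan(p[:,2])]))
    # red/blue pixels near height .12-.18 above the jig
    hsv=cv2.cvtColor(im,cv2.COLOR_RGB2HSV)
    m=((P[:,:,2]>.10)&(P[:,:,2]<.2)&(abs(P[:,:,0]-.505)<.04)&(abs(P[:,:,1]+.199)<.05))
    mr=m&(hsv[...,1]>130)&((hsv[...,0]<8)|(hsv[...,0]>165)|((hsv[...,0]>105)&(hsv[...,0]<130)))
    print("label colour",mr.sum(),np.nanmean(P[mr],0).round(4),np.argwhere(mr).mean(0)[::-1].round(1))
    u,v=px.astype(int); u=np.clip(u,50,462); v=np.clip(v,75,309)
    ims.append(cv2.resize(im[v-75:v+75,u-50:u+50,::-1],(400,600),interpolation=cv2.INTER_CUBIC))
cv2.imwrite("pics/fin.png",np.hstack(ims))
```

```text
23.175 [-1.158  0.021  2.351  1.424  0.866 -2.186] [[0.0409, 0.5426, 0.839, 0.5223], [0.9992, -0.0194, -0.0362, -0.2453], [-0.0034, 0.8397, -0.543, 0.1336], [0.0, 0.0, 0.0, 1.0]]
label pred [ 0.5051 -0.1982  0.15  ]
top pred px [343.3 223.2]
plate_label 0.92 [355. 226.] [ 0.5011 -0.2284  0.1518] (array([ 499.5, -238.2]), array([121.1,  46.6]), 87.9)
plate_label 0.78 [173. 264.] [0.3872 0.2066 0.0436] (array([385.2, 213.5]), array([ 21.3, 116.9]), 71.0)
plate 0.87 [174. 269.] [0.382  0.2067 0.0406] (array([385.1, 212. ]), array([ 19.4, 115.9]), 71.8)
plate 0.74 [122. 167.] [0.6403 0.3673 0.0336] (array([646. , 379.2]), array([ 34.7, 121.5]), 59.2)
plate 0.66 [356. 223.] [ 0.5019 -0.2284  0.1518] (array([ 501., -264.]), array([ 54. , 172.9]), 3.8)
label colour 47 [ 0.5048 -0.1994  0.1512] [343.9 223.3]
side pred px [303.  129.6]
plate_label 0.74 [305. 127.] [ 0.5038 -0.208   0.15  ] (array([ 518.3, -346.4]), array([ 48.1, 350.6]), 7.4)
plate_label 0.74 [186. 290.] [0.6374 0.3754 0.0318] (array([641. , 369.4]), array([ 16.7, 122.5]), 60.9)
plate_label 0.68 [316. 265.] [0.3802 0.2127 0.0275] (array([380.5, 182.7]), array([ 67.1, 130.7]), 72.1)
plate 0.67 [318. 266.] [0.3815 0.2128 0.0274] (array([380.3, 182.4]), array([ 67.8, 130.8]), 72.0)
plate 0.6 [306. 130.] [ 0.5039 -0.2042  0.1494] (array([ 511.3, -324.3]), array([ 49.6, 305.7]), 5.7)
plate 0.56 [186. 291.] [0.6374 0.3756 0.0314] (array([641.2, 370.6]), array([ 10.4, 121.8]), 58.0)
label colour 2 [ 0.5052 -0.1984  0.1503] [303.  129.5]
```

View pics/fin.png

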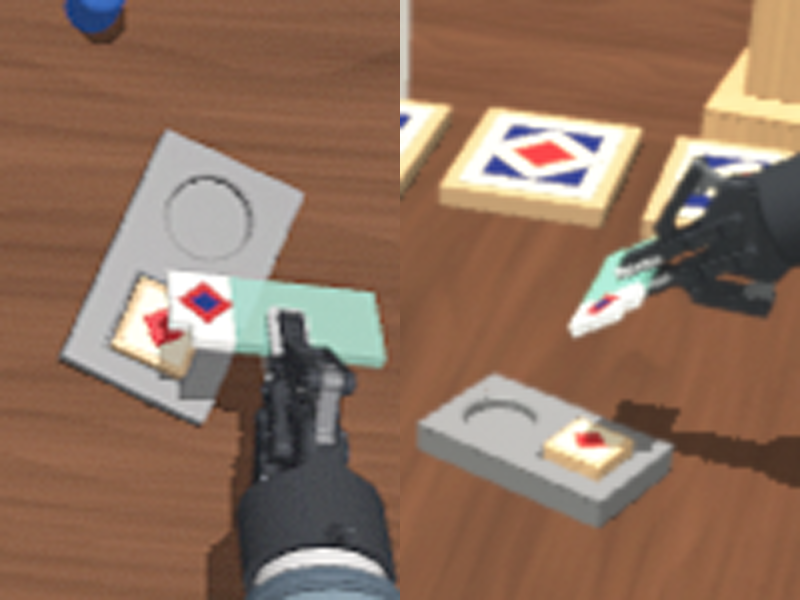

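The picture shows the label (left crop 205,302) facing up, with the blank seated below it. The label measures (0.505, −0.199, 0.151), right over the blank. Handing in.

```bash
python3 -c "
from bench import ctrl
print(ctrl.hand_in())"
```

```text
the job is handed in; nothing more can be done
None
```

The job is handed in (no verdict was returned): the blank sits fully home in the square recess, and the glass plate is held by its clear part, label up, tilted about 57° with long edges level, the label centre within about 1 mm of the blank's centre and 15 cm above the bench.

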